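# Put the fretwork figures out on their plinths

### The arm

A 7-joint arm with a two-finger parallel gripper is mounted at the origin on the work surface. World frame = base frame: x ahead of the robot, y to its left, z up, the work surface at z = 0. Lengths are in mm, angles in rad, forces in N, time in s.
With the tool pointing down it reaches from about 425 to 950 mm from the base axis. Payload 4.7 kg.
Tool frame: the origin (TCP) lies between the finger pads; the fingertips stand 8 mm ahead of it and the grasp point (between the pads) lies 11 mm behind it (r.tip_reach is the distance from the TCP to the fingertips, in mm); z points along the fingers, y is the line along which they close (so a half turn about z gives the same grasp; the last joint's range is limited). The gripper opens to 85 mm and grips with 20 to 120 N. Pads are 22 mm wide; open, the fingers measure 114 mm over their backs; the gripper's body (76 mm by 85 mm) begins 54 mm behind the grasp point. The pads swing forward as they close: fully open they stand 13 mm farther back than shut.
Start: joints at [-1.257, 0.469, -0.049, 1.532, 0.024, 1.141, -0.082], TCP at [226.845, 635.758, 239.335] pointing down, gripper open.
Joint ranges: [-2.59, 2.59], [-0.33, 1.99], [-1.39, 1.29], [0.1, 2.45], [-1.04, 4.18], [0.21, 1.99], [-2.66, 2.66]. Speed limits (rad/s): [2.57, 2.57, 3.14, 3.14, 3.14, 3.14, 3.14].

### API

Orientations are given as [roll, pitch, yaw] about the fixed x, y, z axes, in that order (R = Rz(yaw) Ry(pitch) Rx(roll)).
In Python, from rig import r gives the robot as it stands.
- The arm moves only by the tool servo_tool, never from a script. Its argument "plan" is a list of rows, each a list of 2 entries, a list of its own where there are three numbers: the shift along the world's x, y, z scaled (see below), then the turn, a rotation vector about the world's x, y, z scaled (see below). A call has 1 to 12 rows; each row is the pose to reach, as a shift and turn from the pose commanded when the call began; what a row does not reach only later rows make up. The controller multiplies each number of a shift by 1 m and each number of a turn by 90 degrees. A row lasts 1/12 s, in which the tool goes at most 41.7 mm and 7.16 degrees, less where a joint would pass 70% of its speed; a pose out of reach is approached as far as the arm can. A call with a number of a shift or a turn outside -1 to 1 is refused whole. A call with a gripper value outside its range is refused whole. "gripper" is the closure, from 0 (fully open) to 1 (shut), set as the call begins (left out, the last holds). The fingers move at their own pace and stop on an object; the grip force is fixed at half the most. Time passes only in rows, so rows that repeat a pose let the fingers close. It gives the time, the measured TCP pose, the force, the opening and the grip force at its end, in the units of the state.
- r.get_obs(): the state, without advancing time (a new reading comes with each control period).
- r.get_image(name): name is "side" or "top"; returns (picture, depth): 400x640x3 uint8, red, green, blue; 400x640 float32, mm along the optical axis (not along the pixel's ray), 0 where there is no reading.
- r.camera_params(name): a dict with "fx", "fy", "cx", "cy" (pixels), "k1" (the pictures are not rectified: a ray, as slopes to the right and down, at radius r is drawn at 1 + k1 r^2 times it, then the intrinsics apply), "rvec" (rotation vector, rad) and "tvec" (3), from world to camera coordinates, as OpenCV has them. Camera axes: x right, y down, z forward; pixel columns grow to the right and rows downward; lengths in mm; the calibration is good to about 2 mm. A picture is of the moment at which its call begins. camera_params takes no time and is no camera call.
- r.job_done(): hands the job in; it is judged then, once.
Trained networks look in the newest picture that a camera, given by its name, has taken for a name from the list of things; names that differ only in an ending like _2 or _b are one class to them, and where a whole thing is asked for, a point or a joint stands for the part that bears it (a point fixed in the world has none). Each returns a list of dicts, best first, with "p" (0 to 1); they miss things now and then, are a little off and sometimes report something else, mostly with a low value. They report only what shows in the picture. A call takes as long as a camera call. They do not tell look-alikes from the thing itself.
- r.look_for(target, camera): "centre" ([x, y, z] in mm, in world coordinates, good to about 4 mm: the middle of the surface that is visible of it).
- r.cut_out(target, camera): "mask" (400x640 bool, what is visible of it).
The state is a dict: "time": time; "joint_positions": joint angles; "qd": joint speeds; "effort": joint torques, N m; "eef_pos": TCP position; "eef_rot": TCP orientation; "contact_force": force on the tool from outside, world axes, zero at the start; "wrist_torque": the same for the moment, N m; "finger_gap": opening from 0.0 (shut) to 1.0 (fully open); "grip_force": force on a finger pad.
Only numpy, scipy, OpenCV 4.12 (cv2) and the standard library are available. Lean on these libraries where they do the work, as an engineer would, in place of code of your own. Each camera call takes 0.05 s, during which the arm holds its last target. There are 200 camera calls.

### The job

Put the four fretwork figures out for display: stand each one on the dark plinth that has the same shape as its foot (round, square, oblong or cross), centred on it and with the foot squared up to the plinth's edges. Keep the figures upright all the time and set them down instead of dropping them. Do not shove or tip the glue bottle and the tea tin.

Things in the scene. Friction and masses are not known exactly. Their poses are not given: they have to be found in the camera images.
- palm: Fretwork palm tree: pale plywood plate 10 mm thick on a 10 mm high round foot 56 mm across; 112 mm high in all, about 90 g. Origin: centre of the foot's underside, z up; plate in the x-z plane over the foot's centre, thickness along y. Grip it across y over the origin, 60 mm above the underside; there it is 16 mm wide; the fronds span 72 mm.
- elephant: Fretwork elephant: pale plywood plate 10 mm thick on a 10 mm high oblong foot 90 mm (x) by 40 mm (y); 85 mm high in all, about 90 g. Origin: centre of the foot's underside, z up; plate in the x-z plane over the foot's centre, thickness along y. Grip it across y over the origin, 60 mm above the underside; there it is 50 mm wide or more; it looks to +x.
- pagoda: Fretwork three-tiered pagoda tower: pale plywood plate 10 mm thick on a 10 mm high square foot 50 by 50 mm; 110 mm high in all, about 90 g. Origin: centre of the foot's underside, z up; plate in the x-z plane over the foot's centre, thickness along y. Grip it across y over the origin, 60 mm above the underside; there it is 26 to 40 mm wide.
- leaf: Fretwork heart-shaped leaf, point up: pale plywood plate 10 mm thick on a 10 mm high cross-shaped foot of two strips 72 mm long and 22 mm wide, along x and y; 110 mm high in all, about 90 g. Origin: centre of the foot's underside, z up; plate in the x-z plane over the foot's centre, thickness along y. Grip it across y over the origin, 60 mm above the underside; there it is 40 mm wide or more.
- plinth_round: Fixed low display plinth of dark wood with a grey felt top, round, 76 mm across, 10 mm high: the foot's outline plus 10 mm all round. Origin: centre of its underside, z up. For the figure with the round foot.
- plinth_square: Fixed low display plinth of dark wood with a grey felt top, square, 70 by 70 mm, sides along x and y, 10 mm high: the foot's outline plus 10 mm all round. Origin: centre of its underside, z up. For the figure with the square foot.
- plinth_oblong: Fixed low display plinth of dark wood with a grey felt top, oblong, 110 mm (x) by 60 mm (y), 10 mm high: the foot's outline plus 10 mm all round. Origin: centre of its underside, z up. For the figure with the oblong foot.
- plinth_cross: Fixed low display plinth of dark wood with a grey felt top, a cross of two bars 92 mm long and 42 mm wide, along x and y, 10 mm high: the foot's outline plus 10 mm all round. Origin: centre of its underside, z up. For the figure with the cross-shaped foot.
- glue: Bystander to leave alone: loose upright white glue bottle with a black cap, 44 mm across, 105 mm high, standing among the figures. Origin: centre of its underside, z up.
- tea_tin: Bystander to leave alone: loose upright dark metal tea tin with a pale lid, 66 mm across, 75 mm high, standing among the figures. Origin: centre of its underside, z up.
Mind the look-alikes: they are no part of the job. What is shaped like the palm but purple or red is not meant. What is shaped like the pagoda but green is not meant.

How it is judged (in metres and radians):
At the end, for the whole second after the job is handed in: Each figure rests still and upright (0.1 rad) on the plinth shaped like its foot, centred within 12 mm; oblong, square and cross feet squared to their plinths within 0.25 rad (half turns for the oblong, quarter turns for square and cross count as square; round: any yaw) (horizontal distance between palm and plinth_round below 0.012 m and z of palm in the frame of plinth_round between 0.006 and 0.014 m and angle between each of palm, elephant, pagoda, leaf's own z axis and vertical below 0.1 rad and linear speed of each of palm, elephant, pagoda, leaf below 0.02 m/s and angular speed of each of palm, elephant, pagoda, leaf below 0.2 rad/s and horizontal distance between elephant and plinth_oblong below 0.012 m and z of elephant in the frame of plinth_oblong between 0.006 and 0.014 m and angle between the x axis of elephant and the x axis of plinth_oblong, either way round below 0.25 rad and horizontal distance between pagoda and plinth_square below 0.012 m and z of pagoda in the frame of plinth_square between 0.006 and 0.014 m and (angle between the x axis of pagoda and the x axis of plinth_square, either way round below 0.25 rad or angle between the x axis of pagoda and the y axis of plinth_square, either way round below 0.25 rad) and horizontal distance between leaf and plinth_cross below 0.012 m and z of leaf in the frame of plinth_cross between 0.006 and 0.014 m and (angle between the x axis of leaf and the x axis of plinth_cross, either way round below 0.25 rad or angle between the x axis of leaf and the y axis of plinth_cross, either way round below 0.25 rad)); the robot touches nothing.
It fails at once if a figure is tipped by more than 0.6 rad (angle between any of palm, elephant, pagoda, leaf's own z axis and vertical above 0.6 rad).
It fails at once if a figure is dropped (moves faster than 0.6 m/s, a fall of about 18 mm, while the fingers do not touch it) ((linear speed of palm above 0.6 m/s and not (contact force between the fingers and palm above 0.01 N)) or (linear speed of elephant above 0.6 m/s and not (contact force between the fingers and elephant above 0.01 N)) or (linear speed of pagoda above 0.6 m/s and not (contact force between the fingers and pagoda above 0.01 N)) or (linear speed of leaf above 0.6 m/s and not (contact force between the fingers and leaf above 0.01 N))).
It fails at once if the glue bottle or the tea tin is moved by more than 40 mm or tipped by more than 0.4 rad (distance of any of glue, tea_tin from where it was at the start of the episode above 0.04 m or angle between any of glue, tea_tin's own z axis and vertical above 0.4 rad).
It also fails if it takes over 109 s, if anything falls off the work surface, if the arm or the gripper's body presses on something with over 40 N, if the wrist force passes 120 N, or if a joint passes its speed limit or range.

## Working session

There is one attempt and no reset: what is moved stays moved. The work goes in short steps, Python scripts to look and compute and a tool call to move; the robot and the scene stay as the last step left them, time stands still between calls to the robot, and variables do not carry over. Pictures are saved under pics/ and viewed, at most 14 in all, crops included, and the job is handed in when it is done.

Besides the shell and the picture viewer there is one more tool, called after "Request:" by a JSON object that holds its "fn" and its "kwargs". servo_tool: Moves the arm, as the interface text tells. Shifts and turns lie within -1 to 1; 1 stands for 1 m of shift or 90 degrees of turn. Its arguments: {"type":"object","properties":{"plan":{"type":"array"},"gripper":{"type":"number"}},"required":["plan"]}

```bash
ls; mkdir -p pics; python3 - <<'E'
from rig import r
import cv2,numpy as np
o=r.get_obs();print(o['time'],o['eef_pos'],o['eef_rot'],r.tip_reach)
for c in('top','side'):
    im,d=r.get_image(c);cv2.imwrite(f'pics/{c}0.png',im[:,:,::-1]);np.savez(f'{c}0.npz',im=im,d=d)
    print(c,r.camera_params(c))
    for n in['palm','elephant','pagoda','leaf','plinth_round','plinth_square','plinth_oblong','plinth_cross','glue','tea_tin']:
        print(n,[(np.round(k['centre']).tolist(),round(k['p'],2)) for k in r.look_for(n,c)][:4])
print(r.get_obs()['time'])
E
```

```text
pics
0.0 [226.67817888 635.19841492 238.26046143] [-3.13964193e+00  6.12544048e-05  2.79879299e+00] 8.0
top {'fx': 413.6874900876536, 'fy': 413.6874900876536, 'cx': 321.35074527631065, 'cy': 195.68854855628956, 'k1': -0.05007389327973277, 'rvec': array([ 2.16485816, -2.14354589,  0.14456671]), 'tvec': array([   1.64207929,  553.31146286, 1032.57060967])}
palm [([760.0, -76.0, 11.0], 0.97), ([688.0, 352.0, 25.0], 0.64), ([646.0, 74.0, 12.0], 0.57)]
elephant [([465.0, -143.0, 12.0], 0.89)]
pagoda [([480.0, -8.0, 10.0], 0.91), ([375.0, 20.0, 7.0], 0.84)]
leaf [([534.0, -411.0, 30.0], 0.95)]
plinth_round [([392.0, -281.0, 10.0], 0.94), ([531.0, -414.0, 32.0], 0.38)]
plinth_square [([645.0, -98.0, 11.0], 0.8)]
plinth_oblong [([617.0, -263.0, 7.0], 0.92), ([645.0, 75.0, 12.0], 0.6), ([533.0, -412.0, 30.0], 0.47)]
plinth_cross []
glue [([528.0, 407.0, 72.0], 0.74)]
tea_tin [([604.0, 246.0, 70.0], 0.86)]
side {'fx': 381.0676456244493, 'fy': 381.0676456244493, 'cx': 326.274069193189, 'cy': 200.22167761799759, 'k1': -0.05351889175980344, 'rvec': array([ 2.26295829, -0.87737671,  0.34970316]), 'tvec': array([-424.94156907,  303.75714312,  786.9529197 ])}
palm [([647.0, 72.0, 50.0], 0.72), ([757.0, -82.0, 16.0], 0.63), ([687.0, 359.0, 55.0], 0.61), ([648.0, -105.0, 8.0], 0.45)]
elephant [([464.0, -150.0, 26.0], 0.56)]
pagoda [([471.0, -15.0, 28.0], 0.71), ([370.0, 7.0, 10.0], 0.66)]
leaf [([530.0, -420.0, 13.0], 0.87)]
plinth_round [([390.0, -280.0, 11.0], 0.87)]
plinth_square [([647.0, -102.0, 9.0], 0.96)]
plinth_oblong [([616.0, -261.0, 14.0], 0.61)]
plinth_cross [([453.0, 156.0, 12.0], 0.86), ([613.0, -264.0, 13.0], 0.52)]
glue [([520.0, 405.0, 56.0], 0.92)]
tea_tin [([600.0, 234.0, 64.0], 0.82), ([390.0, -279.0, 11.0], 0.17)]
1.1
```

View pics/top0.png

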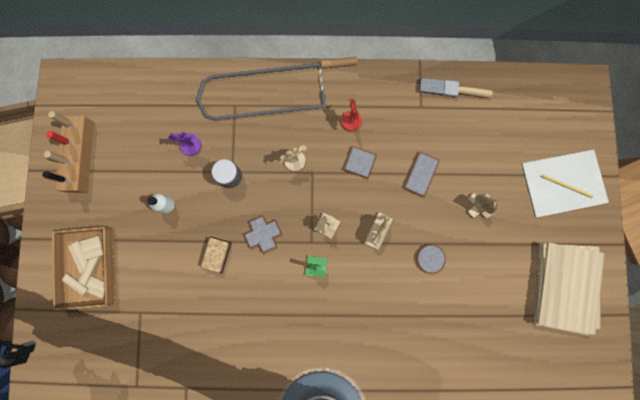

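View pics/side0.png

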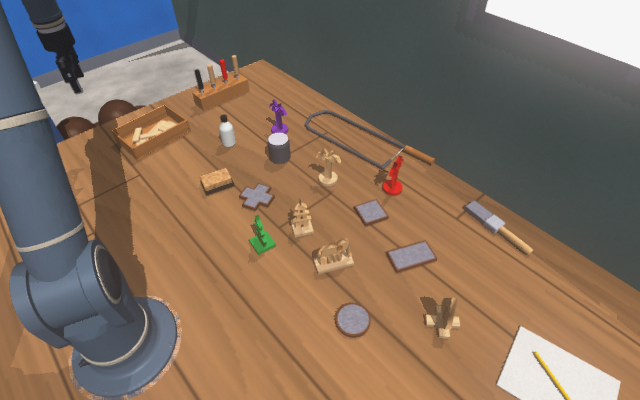

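The top view shows these things, by pixel:

| Thing | Pixel |
|---|---|
| pale palm | (293,158) |
| purple look-alike palm | (188,143) |
| red look-alike palm | (351,117) |
| pale pagoda | (326,224) |
| green look-alike pagoda | (316,266) |
| elephant | (378,230) |
| leaf | (482,205) |
| round plinth | (431,259) |
| square plinth | (360,162) |
| oblong plinth | (421,174) |
| cross plinth | (262,234) |
| tea tin | (225,174) |
| glue bottle | (160,204) |

I choose the pale palm and the pale pagoda. Next I measure poses from the depth clouds and check them in an ortho crop.

```bash
cat > h.py <<'E'
import numpy as np,cv2
from rig import r
from scipy.optimize import minimize
def cam(c):
    p=r.camera_params(c);K=np.array([[p['fx'],0,p['cx']],[0,p['fy'],p['cy']],[0,0,1]])
    R=cv2.Rodrigues(np.array(p['rvec']))[0];return K,np.array([p['k1'],0,0,0,0]),R,np.array(p['tvec'])
def cloud(c,d):
    K,D,R,t=cam(c);v,u=np.mgrid[:400,:640]
    q=cv2.undistortPoints(np.stack([u,v],-1).reshape(-1,1,2).astype(float),K,D)[:,0]
    P=np.c_[q,np.ones(len(q))]*d.reshape(-1,1)
    return ((P-t)@R).reshape(400,640,3)
def ortho(c,im,x,y,z,w=70,s=200):
    # world window +-w; picture up=+x, left=+y
    K,D,R,t=cam(c);a=np.linspace(w,-w,s);X,Y=np.meshgrid(x+a,y+a,indexing='ij')
    P=np.c_[X.ravel(),Y.ravel(),np.full(X.size,z)]
    m=cv2.projectPoints(P,cv2.Rodrigues(R)[0],t,K,D)[0].reshape(s,s,2).astype(np.float32)
    return cv2.remap(im,m[...,0],m[...,1],cv2.INTER_LINEAR)
def sd(shape,p,g=0):
    ax=np.abs(p)
    def box(a,b):
        q=ax-[a+g,b+g];return np.linalg.norm(np.maximum(q,0),axis=1)+np.minimum(q.max(1),0)
    if shape=='round':return np.linalg.norm(p,axis=1)-28-g
    if shape=='square':return box(25,25)
    if shape=='oblong':return box(45,20)
    return np.minimum(box(36,11),box(11,36))
E
cat > m.py <<'E'
from h import *
D={c:np.load(c+'0.npz') for c in('top','side')}
C={c:cloud(c,D[c]['d']) for c in D}
for c in C:print(c,'campos',(-cam(c)[2].T@cam(c)[3]).round())
pts={c:(C[c][D[c]['d']>0],D[c]['im'][D[c]['d']>0].astype(float)) for c in C}
def near(c,x,y,w):
    P,I=pts[c];k=np.hypot(P[:,0]-x,P[:,1]-y)<w;return P[k],I[k]
print('table z',[np.median(near(c,560,0,40)[0][:,2]).round(2) for c in C],[near(c,560,0,40)[0][:,2].std().round(2) for c in C])
for n,s,x,y,g in[('palm','round',646,73,0),('elephant','oblong',465,-145,0),('pagoda','square',478,-10,0),('leaf','cross',534,-413,0),('P_round','round',391,-281,10),('P_square','square',646,-99,10),('P_oblong','oblong',616,-262,10),('P_cross','cross',453,156,10)]:
    for c in C:
        P,_=near(c,x,y,75);f=P[(P[:,2]>5.5)&(P[:,2]<13.5)][:,:2]
        b=P[(np.abs(P[:,2])<4)][:,:2]
        best=None
        for a0 in np.arange(0,np.pi,np.pi/8):
            def cost(v):
                R=np.array([[np.cos(v[2]),-np.sin(v[2])],[np.sin(v[2]),np.cos(v[2])]])
                A=sd(s,(f-v[:2])@R,g);B=sd(s,(b-v[:2])@R,g)
                return np.minimum(np.maximum(A,0),6).sum()+np.minimum(np.maximum(-B,0),6).sum()
            q=minimize(cost,[x,y,a0],method='Nelder-Mead',options=dict(initial_simplex=[[x,y,a0],[x+8,y,a0],[x,y+8,a0],[x,y,a0+.25]]))
            if best is None or q.fun<best.fun:best=q
        out=[n,c,len(f),best.x[:2].round(1),'yaw %.1f'%np.degrees(best.x[2]%np.pi),'cost %.0f'%best.fun]
        if g==0:
            T=P[(P[:,2]>22)&(np.hypot(*(P[:,:2]-best.x[:2]).T)<48)]
            m=T[:,:2].mean(0);w,V=np.linalg.eigh(np.cov((T[:,:2]-m).T))
            out+=['plate',len(T),m.round(1),'yaw %.1f'%(np.degrees(np.arctan2(V[1,1],V[0,1]))%180),'std',np.sqrt(w).round(1),'zmax %.0f'%T[:,2].max()]
        print(*out)
W=[('palm',646,73),('elephant',465,-145),('pagoda',478,-10),('leaf',534,-413)]
cv2.imwrite('pics/o.png',np.vstack([np.hstack([ortho(c,D[c]['im'],x,y,10) for _,x,y in W]) for c in('top','side')])[:,:,::-1])
E
python3 m.py
```

```text
top campos [ 413.    9. 1096.]
side campos [ 101. -512.  787.]
table z [np.float64(1.11), np.float64(0.29)] [np.float64(2.08), np.float64(1.38)]
palm top 207 [653.4  79.9] yaw 163.3 cost 192 plate 205 [651.   79.9] yaw 117.5 std [ 3.2 17.2] zmax 116
palm side 172 [653.7  77.4] yaw 166.1 cost 31 plate 302 [651.4  73.5] yaw 120.5 std [ 2.9 14.4] zmax 113
elephant top 318 [ 466.1 -143.7] yaw 154.5 cost 125 plate 188 [ 465.  -141.4] yaw 155.1 std [ 3.3 21.8] zmax 89
elephant side 357 [ 465.7 -146.2] yaw 154.4 cost 33 plate 485 [ 463.9 -149.1] yaw 154.0 std [ 2.7 21.9] zmax 86
pagoda top 282 [479.   -8.6] yaw 61.9 cost 139 plate 83 [476.7  -7.6] yaw 151.5 std [ 3.  13.6] zmax 114
pagoda side 180 [478.9 -11.2] yaw 150.8 cost 22 plate 299 [476.8 -13.8] yaw 150.5 std [ 3.1 10.9] zmax 112
leaf top 224 [ 535.6 -416.4] yaw 42.6 cost 94 plate 301 [ 534.7 -412.2] yaw 39.6 std [ 2.9 16.3] zmax 112
leaf side 380 [ 535.6 -418.4] yaw 132.1 cost 43 plate 367 [ 528.2 -420.8] yaw 45.4 std [ 2.6 16.2] zmax 110
P_round top 669 [ 394.1 -280. ] yaw 66.9 cost 144
P_round side 928 [ 394.7 -283.3] yaw 8.4 cost 59
P_square top 627 [650.8 -95.3] yaw 71.1 cost 152
P_square side 540 [650.6 -98.4] yaw 71.0 cost 46
P_oblong top 833 [ 620.1 -261.5] yaw 156.3 cost 132
P_oblong side 882 [ 620.6 -262.5] yaw 156.1 cost 47
P_cross top 811 [455.3 160.7] yaw 25.5 cost 100
P_cross side 594 [454.8 158. ] yaw 25.2 cost 60
```

View pics/o.png

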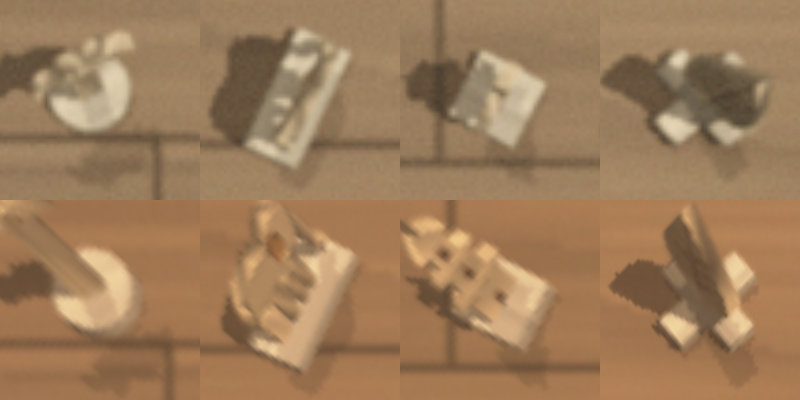

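The crops show the pale palm, elephant, pagoda and leaf, each on the expected foot. Both cameras agree to about 3 mm. I start with the palm.

Request:
{"fn": "servo_tool", "kwargs": {"plan": [[[0.4267,-0.557,-0.04],[0,0,-0.46]],[[0.4267,-0.557,-0.04],[0,0,-0.46]],[[0.4267,-0.557,-0.04],[0,0,-0.46]],[[0.4267,-0.557,-0.04],[0,0,-0.46]],[[0.4267,-0.557,-0.04],[0,0,-0.46]],[[0.4267,-0.557,-0.04],[0,0,-0.46]],[[0.4267,-0.557,-0.04],[0,0,-0.46]],[[0.4267,-0.557,-0.04],[0,0,-0.46]],[[0.4267,-0.557,-0.04],[0,0,-0.46]],[[0.4267,-0.557,-0.04],[0,0,-0.46]],[[0.4267,-0.557,-0.04],[0,0,-0.46]],[[0.4267,-0.557,-0.04],[0,0,-0.46]]], "gripper": 0.4}}

```text
time: 2.1
eef_pos: [531.4, 237.8, 211.2]
eef_rot: [3.141, -0.0, 2.076]
contact_force: [-0.0, 1.1, -0.1]
finger_gap: 0.595
grip_force: 0.0
```

Request:
{"fn": "servo_tool", "kwargs": {"plan": [[[0.0246,-0.0321,0],[0,0,0]],[[0.0491,-0.0642,0],[0,0,0]],[[0.0737,-0.0963,0],[0,0,0]],[[0.0982,-0.1284,0],[0,0,0]],[[0.1228,-0.1605,0],[0,0,0]],[[0.1228,-0.1605,0],[0,0,0]],[[0.1228,-0.1605,-0.03],[0,0,0]],[[0.1228,-0.1605,-0.06],[0,0,0]],[[0.1228,-0.1605,-0.09],[0,0,0]],[[0.1228,-0.1605,-0.12],[0,0,0]],[[0.1228,-0.1605,-0.145],[0,0,0]],[[0.1228,-0.1605,-0.16],[0,0,0]]]}}

```text
time: 3.1
eef_pos: [651.3, 79.2, 47.7]
eef_rot: [-3.138, -0.002, 2.077]
contact_force: [-1.0, 0.6, -0.4]
finger_gap: 0.6
grip_force: 0.0
```

Request:
{"fn": "servo_tool", "kwargs": {"plan": [[[0,0,0],[0,0,0]],[[0,0,0],[0,0,0]],[[0,0,0],[0,0,0]],[[0,0,0],[0,0,0]],[[0,0,0],[0,0,0]],[[0,0,0],[0,0,0]],[[0,0,0],[0,0,0]],[[0,0,0],[0,0,0]],[[0,0,0],[0,0,0]]], "gripper": 1}}

```text
time: 3.85
eef_pos: [654.1, 79.0, 52.2]
eef_rot: [3.14, 0.001, 2.076]
contact_force: [0.5, -0.3, 5.9]
finger_gap: 0.108
grip_force: 61.0
```

Request:
{"fn": "servo_tool", "kwargs": {"plan": [[[0,0,0.02],[0,0,0]],[[0,0,0.05],[0,0,0]],[[0,0,0.085],[0,0,0]],[[0,0,0.12],[0,0,0]],[[-0.01,-0.014,0.135],[0,0,0]],[[-0.028,-0.039,0.135],[0,0,-0.06]],[[-0.05,-0.07,0.135],[0,0,-0.12]],[[-0.073,-0.102,0.135],[0,0,-0.18]],[[-0.096,-0.134,0.135],[0,0,-0.24]],[[-0.119,-0.166,0.135],[0,0,-0.3]],[[-0.142,-0.198,0.135],[0,0,-0.322]],[[-0.165,-0.23,0.135],[0,0,-0.322]]]}}

```text
time: 4.85
eef_pos: [486.5, -152.1, 185.7]
eef_rot: [-3.141, -0.0, 1.57]
contact_force: [0.7, -0.4, -1.1]
finger_gap: 0.104
grip_force: 60.2
```

Request:
{"fn": "servo_tool", "kwargs": {"plan": [[[-0.021,-0.029,0],[0,0,0]],[[-0.042,-0.058,0],[0,0,0]],[[-0.063,-0.088,0],[0,0,0]],[[-0.082,-0.114,0],[0,0,0]],[[-0.094,-0.1304,0],[0,0,0]],[[-0.094,-0.1304,-0.02],[0,0,0]],[[-0.094,-0.1304,-0.05],[0,0,0]],[[-0.094,-0.1304,-0.08],[0,0,0]],[[-0.094,-0.1304,-0.1],[0,0,0]],[[-0.094,-0.1304,-0.113],[0,0,0]],[[-0.094,-0.1304,-0.119],[0,0,0]],[[-0.094,-0.1304,-0.119],[0,0,0]]]}}

```text
time: 5.85
eef_pos: [393.3, -280.9, 65.7]
eef_rot: [-3.139, -0.001, 1.57]
contact_force: [0.6, -0.5, 0.1]
finger_gap: 0.109
grip_force: 60.3
```

Request:
{"fn": "servo_tool", "kwargs": {"plan": [[[0,0,-0.002],[0,0,0]],[[0,0,-0.004],[0,0,0]],[[0,0,-0.005],[0,0,0]],[[0,0,-0.006],[0,0,0]],[[0,0,-0.006],[0,0,0]],[[0,0,-0.006],[0,0,0]]]}}

```text
time: 6.35
eef_pos: [394.8, -281.8, 62.1]
eef_rot: [3.14, 0.0, 1.57]
contact_force: [-1.2, 0.2, 6.7]
finger_gap: 0.108
grip_force: 61.3
```

Request:
{"fn": "servo_tool", "kwargs": {"plan": [[[0,0,0],[0,0,0]],[[0,0,0],[0,0,0]],[[0,0,0],[0,0,0]],[[0,0,0],[0,0,0]],[[0,0,0.015],[0,0,0]],[[0,0,0.04],[0,0,0]],[[0,0,0.075],[0,0,0]],[[0,0,0.11],[0,0,0]],[[0,0,0.13],[0,0,0]]], "gripper": 0.4}}

```text
time: 7.1
eef_pos: [395.1, -282.4, 194.0]
eef_rot: [3.138, 0.002, 1.57]
contact_force: [1.0, -0.0, 0.3]
finger_gap: 0.6
grip_force: 0.0
```

Request:
{"fn": "servo_tool", "kwargs": {"plan": [[[0.0179,0.0342,0],[0,0,0.077]],[[0.0358,0.0684,0],[0,0,0.154]],[[0.0537,0.1025,0],[0,0,0.231]],[[0.0716,0.1367,0],[0,0,0.308]],[[0.0716,0.1367,-0.015],[0,0,0.385]],[[0.0716,0.1367,-0.03],[0,0,0.462]],[[0.0716,0.1367,-0.045],[0,0,0.539]],[[0.0716,0.1367,-0.06],[0,0,0.616]],[[0.0716,0.1367,-0.06],[0,0,0.69]],[[0.0716,0.1367,-0.06],[0,0,0.717]],[[0.0716,0.1367,-0.06],[0,0,0.717]],[[0.0716,0.1367,-0.08],[0,0,0.717]]]}}

```text
time: 8.1
eef_pos: [468.5, -145.6, 113.3]
eef_rot: [3.139, 0.007, 2.695]
contact_force: [0.3, -1.0, 0.5]
finger_gap: 0.598
grip_force: 0.0
```

Request:
{"fn": "servo_tool", "kwargs": {"plan": [[[0,0,-0.02],[0,0,0]],[[0,0,-0.04],[0,0,0]],[[0,0,-0.055],[0,0,0]],[[0,0,-0.06],[0,0,0]],[[0,0,-0.06],[0,0,0]]]}}

```text
time: 8.52
eef_pos: [465.0, -144.6, 49.9]
eef_rot: [-3.141, -0.002, 2.696]
contact_force: [-0.3, -0.6, 0.2]
finger_gap: 0.599
grip_force: 0.0
```

Request:
{"fn": "servo_tool", "kwargs": {"plan": [[[0,0,0],[0,0,0]],[[0,0,0],[0,0,0]],[[0,0,0],[0,0,0]],[[0,0,0],[0,0,0]],[[0,0,0],[0,0,0]],[[0,0,0],[0,0,0]],[[0,0,0],[0,0,0]],[[0,0,0],[0,0,0]]], "gripper": 1}}

```text
time: 9.18
eef_pos: [466.5, -144.9, 51.8]
eef_rot: [3.141, 0.002, 2.696]
contact_force: [-1.0, 0.4, 6.6]
finger_gap: 0.101
grip_force: 59.8
```

Request:
{"fn": "servo_tool", "kwargs": {"plan": [[[0,0,0.015],[0,0,0]],[[0,0,0.045],[0,0,0]],[[0,0,0.075],[0,0,0]],[[0.015,-0.0114,0.09],[0,0,0]],[[0.035,-0.0265,0.095],[0,0,0.01]],[[0.06,-0.0455,0.095],[0,0,0.019]],[[0.085,-0.0645,0.095],[0,0,0.019]],[[0.11,-0.0834,0.095],[0,0,0.019]],[[0.135,-0.1024,0.095],[0,0,0.019]],[[0.15,-0.1137,0.095],[0,0,0.019]],[[0.1543,-0.117,0.09],[0,0,0.019]],[[0.1543,-0.117,0.07],[0,0,0.019]]]}}

```text
time: 10.18
eef_pos: [622.7, -263.8, 123.1]
eef_rot: [-3.141, 0.007, 2.725]
contact_force: [0.7, 0.2, -0.0]
finger_gap: 0.104
grip_force: 58.7
```

Request:
{"fn": "servo_tool", "kwargs": {"plan": [[[0,0,-0.025],[0,0,0]],[[0,0,-0.045],[0,0,0]],[[0,0,-0.053],[0,0,0]],[[0,0,-0.056],[0,0,0]],[[0,0,-0.058],[0,0,0]],[[0,0,-0.059],[0,0,0]],[[0,0,-0.06],[0,0,0]],[[0,0,-0.06],[0,0,0]],[[0,0,-0.06],[0,0,0]]]}}

```text
time: 10.93
eef_pos: [620.7, -261.9, 61.9]
eef_rot: [3.141, 0.002, 2.727]
contact_force: [0.4, 1.0, -0.1]
finger_gap: 0.105
grip_force: 58.9
```

Request:
{"fn": "servo_tool", "kwargs": {"plan": [[[0,0,-0.0005],[0,0,0]],[[0,0,-0.001],[0,0,0]],[[0,0,-0.001],[0,0,0]]]}}

```text
time: 11.18
eef_pos: [620.7, -262.0, 61.9]
eef_rot: [3.141, 0.002, 2.726]
contact_force: [-2.2, 1.0, 8.2]
finger_gap: 0.104
grip_force: 60.2
```

Resting. I release, retreat, and check both placements.

Request:
{"fn": "servo_tool", "kwargs": {"plan": [[[0,0,0],[0,0,0]],[[0,0,0],[0,0,0]],[[0,0,0],[0,0,0]],[[0,0,0],[0,0,0]],[[0,0,0.015],[0,0,0]],[[0,0,0.04],[0,0,0]],[[0,0,0.075],[0,0,0]],[[0,0,0.11],[0,0,0]],[[0,0,0.13],[0,0,0]]], "gripper": 0.4}}

```text
time: 11.93
eef_pos: [621.5, -262.5, 193.9]
eef_rot: [3.141, 0.005, 2.726]
contact_force: [0.5, -0.7, 0.3]
finger_gap: 0.601
grip_force: 0.0
```

Request:
{"fn": "servo_tool", "kwargs": {"plan": [[[-0.0202,0.036,0],[0,0,-0.03]],[[-0.0404,0.072,0],[0,0,-0.058]],[[-0.0606,0.108,0],[0,0,-0.058]],[[-0.0807,0.144,0],[0,0,-0.058]],[[-0.1009,0.18,0],[0,0,-0.058]],[[-0.1211,0.216,0],[0,0,-0.058]],[[-0.1413,0.252,0],[0,0,-0.058]],[[-0.1413,0.252,-0.01],[0,0,-0.058]],[[-0.1413,0.252,-0.01],[0,0,-0.058]]]}}

```text
time: 12.68
eef_pos: [477.2, -7.5, 178.9]
eef_rot: [-3.141, -0.002, 2.641]
contact_force: [-0.1, -0.6, -0.1]
finger_gap: 0.602
grip_force: 0.0
```

```bash
sed -e "/^for n,s,x,y,g/,\$d" -e "s/^D=.*/D={}\nfor c in('top','side'):\n    im,d=r.get_image(c);D[c]=dict(im=im,d=d)/" m.py > v.py; cat >> v.py <<'E'
import sys
W=[('palm','round',394.4,-281.7,0),('elephant','oblong',620.3,-262,156.2),('pagoda','square',650.7,-96.9,71),('leaf','cross',455,159.4,25.3)][:]
rows=[]
for c in C:
    t=[]
    for n,s,x,y,a in W:
        P,_=near(c,x,y,70);f=P[(P[:,2]>16)&(P[:,2]<23.5)][:,:2];b=P[np.abs(P[:,2]-10)<5][:,:2]
        T=P[(P[:,2]>32)&(P[:,2]<125)]
        def cost(v):
            R=np.array([[np.cos(v[2]),-np.sin(v[2])],[np.sin(v[2]),np.cos(v[2])]])
            return np.clip(sd(s,(f-v[:2])@R),0,6).sum()+np.clip(-sd(s,(b-v[:2])@R),0,6).sum()
        a=np.radians(a);q=minimize(cost,[x,y,a],method='Nelder-Mead',options=dict(initial_simplex=[[x,y,a],[x+8,y,a],[x,y+8,a],[x,y,a+.25]]))
        if len(f)>40:print(n,c,len(f),'off',(q.x[:2]-[x,y]).round(1),'yaw %.1f'%np.degrees(q.x[2]),'cost %.0f'%q.fun,'zmax',T[:,2].max().round() if len(T) else 0)
        t.append(ortho(c,D[c]['im'],x,y,20))
    rows.append(np.hstack(t))
cv2.imwrite(sys.argv[1],np.vstack(rows)[:,:,::-1])
np.savez('last.npz',t=D['top']['im'],s=D['side']['im'])
E
python3 v.py pics/v1.png
```

```text
top campos [ 413.    9. 1096.]
side campos [ 101. -512.  787.]
table z [np.float64(nan), np.float64(0.43)] [np.float64(nan), np.float64(1.47)]
palm top 286 off [0.8 2.8] yaw 8.7 cost 14 zmax 125.0
elephant top 267 off [0.2 1.1] yaw 156.5 cost 13 zmax 98.0
palm side 371 off [ 1.7 -0.9] yaw 6.4 cost 11 zmax 125.0
elephant side 304 off [1.  0.4] yaw 156.8 cost 36 zmax 96.0
  return _methods._mean(a, axis=axis, dtype=dtype,
  ret = ret.dtype.type(ret / rcount)
  ret = _var(a, axis=axis, dtype=dtype, out=out, ddof=ddof,
  arrmean = um.true_divide(arrmean, div, out=arrmean,
  ret = ret.dtype.type(ret / rcount)
```

View pics/v1.png

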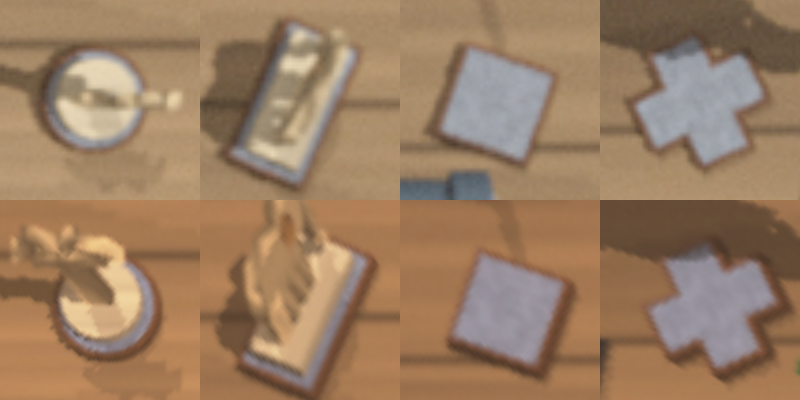

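Palm (first tile) and elephant (second tile) stand centred on their plinths, about 2 mm off. Next is the pagoda.

Request:
{"fn": "servo_tool", "kwargs": {"plan": [[[0,0,-0.03],[0,0,0]],[[0,0,-0.06],[0,0,0]],[[0,0,-0.09],[0,0,0]],[[0,0,-0.115],[0,0,0]],[[0,0,-0.129],[0,0,0]],[[0,0,-0.129],[0,0,0]]]}}

```text
time: 13.28
eef_pos: [477.7, -11.8, 48.2]
eef_rot: [-3.138, -0.004, 2.632]
contact_force: [-0.4, 0.1, -0.1]
finger_gap: 0.601
grip_force: 0.0
```

Request:
{"fn": "servo_tool", "kwargs": {"plan": [[[0,0,0],[0,0,0]],[[0,0,0],[0,0,0]],[[0,0,0],[0,0,0]],[[0,0,0],[0,0,0]],[[0,0,0],[0,0,0]],[[0,0,0],[0,0,0]],[[0,0,0],[0,0,0]],[[0,0,0],[0,0,0]]], "gripper": 1}}

```text
time: 13.95
eef_pos: [479.9, -10.0, 52.0]
eef_rot: [3.14, 0.002, 2.635]
contact_force: [-0.2, -1.6, 6.3]
finger_gap: 0.104
grip_force: 61.6
```

Request:
{"fn": "servo_tool", "kwargs": {"plan": [[[0,0,0.015],[0,0,0]],[[0,0,0.045],[0,0,0]],[[0,0,0.075],[0,0,0]],[[0.015,-0.0076,0.09],[0,0,0.02]],[[0.038,-0.0192,0.095],[0,0,0.06]],[[0.065,-0.0329,0.095],[0,0,0.1]],[[0.092,-0.0466,0.095],[0,0,0.111]],[[0.119,-0.0602,0.095],[0,0,0.111]],[[0.146,-0.0739,0.095],[0,0,0.111]],[[0.165,-0.0835,0.095],[0,0,0.111]],[[0.1717,-0.0869,0.09],[0,0,0.111]],[[0.1717,-0.0869,0.07],[0,0,0.111]]]}}

```text
time: 14.95
eef_pos: [653.9, -98.1, 123.1]
eef_rot: [3.14, 0.007, 2.809]
contact_force: [-0.1, -0.8, -2.3]
finger_gap: 0.108
grip_force: 60.4
```

Request:
{"fn": "servo_tool", "kwargs": {"plan": [[[0,0,-0.025],[0,0,0]],[[0,0,-0.045],[0,0,0]],[[0,0,-0.053],[0,0,0]],[[0,0,-0.056],[0,0,0]],[[0,0,-0.058],[0,0,0]],[[0,0,-0.059],[0,0,0]],[[0,0,-0.0605],[0,0,0]],[[0,0,-0.0605],[0,0,0]],[[0,0,-0.0605],[0,0,0]]]}}

```text
time: 15.7
eef_pos: [651.4, -96.7, 62.1]
eef_rot: [3.141, 0.002, 2.81]
contact_force: [-1.8, 0.2, 5.5]
finger_gap: 0.108
grip_force: 61.4
```

Resting. I release, rise, and start turning toward the leaf.

Request:
{"fn": "servo_tool", "kwargs": {"plan": [[[0,0,0],[0,0,0]],[[0,0,0],[0,0,0]],[[0,0,0],[0,0,0]],[[0,0,0],[0,0,0]],[[0,0,0.015],[0,0,0]],[[0,0,0.04],[0,0,0]],[[0,0,0.075],[0,0,0]],[[0,0,0.11],[0,0,0]],[[0,0,0.13],[0,0,0]]], "gripper": 0.4}}

```text
time: 16.45
eef_pos: [652.0, -97.1, 194.3]
eef_rot: [3.14, 0.005, 2.809]
contact_force: [1.0, -0.2, 1.0]
finger_gap: 0.598
grip_force: 0.0
```

Request:
{"fn": "servo_tool", "kwargs": {"plan": [[[-0.0115,-0.0321,0],[0,0,-0.078]],[[-0.023,-0.0641,0],[0,0,-0.156]],[[-0.0345,-0.0962,0],[0,0,-0.234]],[[-0.046,-0.1282,0],[0,0,-0.312]],[[-0.0576,-0.1603,0],[0,0,-0.39]],[[-0.0691,-0.1923,0],[0,0,-0.468]],[[-0.0806,-0.2244,0],[0,0,-0.546]],[[-0.0921,-0.2564,0],[0,0,-0.624]],[[-0.1036,-0.2885,0],[0,0,-0.702]],[[-0.1151,-0.3205,0],[0,0,-0.78]],[[-0.1151,-0.3205,0],[0,0,-0.858]],[[-0.1151,-0.3205,0],[0,0,-0.93]]]}}

```text
time: 17.45
eef_pos: [533.0, -420.5, 190.5]
eef_rot: [-3.141, 0.002, 1.337]
contact_force: [0.4, 0.6, -0.4]
finger_gap: 0.598
grip_force: 0.0
```

Request:
{"fn": "servo_tool", "kwargs": {"plan": [[[0,0,0],[0,0,-0.078]],[[0,0,0],[0,0,-0.156]],[[0,0,0],[0,0,-0.234]],[[0,0,-0.01],[0,0,-0.312]],[[0,0,-0.01],[0,0,-0.388]],[[0,0,-0.01],[0,0,-0.388]],[[0,0,-0.03],[0,0,-0.388]],[[0,0,-0.06],[0,0,-0.388]],[[0,0,-0.09],[0,0,-0.388]],[[0,0,-0.12],[0,0,-0.388]],[[0,0,-0.139],[0,0,-0.388]],[[0,0,-0.139],[0,0,-0.388]]]}}

```text
time: 18.45
eef_pos: [533.5, -414.6, 46.8]
eef_rot: [-3.134, 0.001, 0.743]
contact_force: [-0.5, 0.6, 1.2]
finger_gap: 0.6
grip_force: 0.0
```

Request:
{"fn": "servo_tool", "kwargs": {"plan": [[[0,0,0],[0,0,0]],[[0,0,0],[0,0,0]],[[0,0,0],[0,0,0]],[[0,0,0],[0,0,0]],[[0,0,0],[0,0,0]],[[0,0,0],[0,0,0]],[[0,0,0],[0,0,0]],[[0,0,0],[0,0,0]]], "gripper": 1}}

```text
time: 19.12
eef_pos: [536.3, -418.0, 53.4]
eef_rot: [3.139, -0.001, 0.74]
contact_force: [-0.6, 0.6, 6.9]
finger_gap: 0.107
grip_force: 61.9
```

Request:
{"fn": "servo_tool", "kwargs": {"plan": [[[0,0,0.015],[0,0,0]],[[0,0,0.045],[0,0,0]],[[0,0,0.08],[0,0,0]],[[-0.0014,0.01,0.115],[0,0,0]],[[-0.0042,0.03,0.13],[0,0,-0.04]],[[-0.0084,0.06,0.13],[0,0,-0.08]],[[-0.0133,0.095,0.13],[0,0,-0.12]],[[-0.0182,0.13,0.13],[0,0,-0.16]],[[-0.0231,0.165,0.13],[0,0,-0.19]],[[-0.028,0.2,0.13],[0,0,-0.19]],[[-0.0328,0.235,0.13],[0,0,-0.19]],[[-0.0377,0.27,0.13],[0,0,-0.19]]]}}

```text
time: 20.12
eef_pos: [497.0, -145.5, 181.9]
eef_rot: [-3.141, -0.001, 0.441]
contact_force: [1.0, 0.2, -1.0]
finger_gap: 0.11
grip_force: 60.9
```

Request:
{"fn": "servo_tool", "kwargs": {"plan": [[[-0.0049,0.035,0],[0,0,0]],[[-0.0098,0.07,0],[0,0,0]],[[-0.0147,0.105,0],[0,0,0]],[[-0.0196,0.14,0],[0,0,0]],[[-0.0245,0.175,0],[0,0,0]],[[-0.0294,0.21,0],[0,0,0]],[[-0.0343,0.245,0],[0,0,0]],[[-0.0385,0.275,0],[0,0,0]],[[-0.0417,0.298,0],[0,0,0]],[[-0.0429,0.3068,0],[0,0,0]],[[-0.0429,0.3068,-0.02],[0,0,0]],[[-0.0429,0.3068,-0.05],[0,0,0]]]}}

```text
time: 21.12
eef_pos: [457.0, 161.0, 133.3]
eef_rot: [-3.141, -0.007, 0.443]
contact_force: [0.5, 0.3, -1.0]
finger_gap: 0.107
grip_force: 61.0
```

Request:
{"fn": "servo_tool", "kwargs": {"plan": [[[0,0,-0.03],[0,0,0]],[[0,0,-0.052],[0,0,0]],[[0,0,-0.062],[0,0,0]],[[0,0,-0.066],[0,0,0]],[[0,0,-0.068],[0,0,0]],[[0,0,-0.069],[0,0,0]],[[0,0,-0.0705],[0,0,0]],[[0,0,-0.0705],[0,0,0]],[[0,0,-0.0705],[0,0,0]]]}}

```text
time: 21.87
eef_pos: [455.9, 159.7, 63.3]
eef_rot: [-3.14, -0.002, 0.441]
contact_force: [-4.6, -0.8, 12.5]
finger_gap: 0.111
grip_force: 63.1
```

Request:
{"fn": "servo_tool", "kwargs": {"plan": [[[0,0,0],[0,0,0]],[[0,0,0],[0,0,0]],[[0,0,0],[0,0,0]],[[0,0,0],[0,0,0]],[[0,0,0.015],[0,0,0]],[[0,0,0.04],[0,0,0]],[[0,0,0.075],[0,0,0]],[[0,0,0.11],[0,0,0]],[[0,0,0.14],[0,0,0]],[[0,0,0.17],[0,0,0]],[[0.01,0.04,0.18],[0,0,0]],[[0.02,0.08,0.18],[0,0,0]]], "gripper": 0.4}}

```text
time: 22.87
eef_pos: [476.8, 239.2, 245.0]
eef_rot: [-3.137, -0.007, 0.437]
contact_force: [0.9, 1.0, 1.3]
finger_gap: 0.602
grip_force: 0.0
```

Request:
{"fn": "servo_tool", "kwargs": {"plan": [[[-0.01,0.04,0],[0,0,0]],[[-0.02,0.08,0],[0,0,0]],[[-0.03,0.12,0],[0,0,0]],[[-0.04,0.16,0],[0,0,0]],[[-0.05,0.2,0],[0,0,0]],[[-0.06,0.24,0],[0,0,0]],[[-0.06,0.24,0],[0,0,0]],[[-0.06,0.24,0],[0,0,0]]]}}

```text
time: 23.53
eef_pos: [412.7, 482.4, 239.7]
eef_rot: [3.14, 0.001, 0.447]
contact_force: [0.9, -1.6, 0.1]
finger_gap: 0.597
grip_force: 0.0
```

```bash
python3 v.py pics/v2.png 2>/dev/null
```

```text
top campos [ 413.    9. 1096.]
side campos [ 101. -512.  787.]
table z [np.float64(1.06), np.float64(0.32)] [np.float64(2.06), np.float64(1.42)]
palm top 278 off [0.9 2.8] yaw 4.9 cost 9 zmax 125.0
elephant top 266 off [0.4 1. ] yaw 156.4 cost 29 zmax 99.0
pagoda top 257 off [0.2 1.8] yaw 69.7 cost 3 zmax 124.0
leaf top 224 off [0.5 1.4] yaw 25.4 cost 3 zmax 124.0
palm side 371 off [ 1.5 -1. ] yaw 4.6 cost 14 zmax 124.0
elephant side 307 off [1.1 0.4] yaw 156.1 cost 30 zmax 96.0
pagoda side 178 off [ 0.  -0.6] yaw 70.4 cost 41 zmax 122.0
leaf side 192 off [ 0.8 -0.8] yaw 25.1 cost 35 zmax 120.0
```

View pics/v2.png

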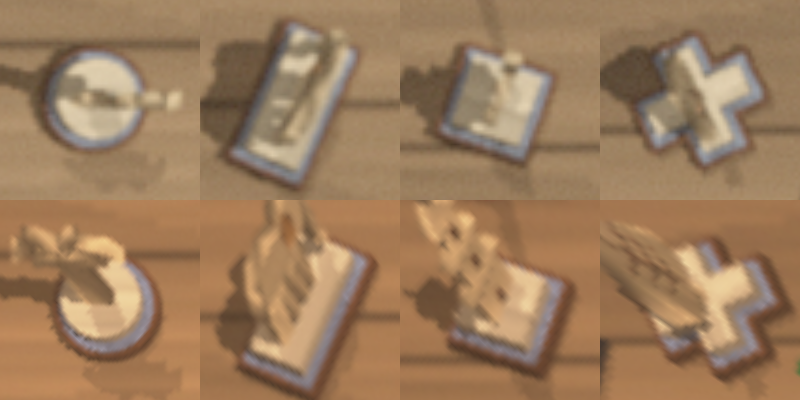

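All four figures stand centred and squared on their matching plinths, within about 2 mm. The gripper is clear of everything, so I hand in.

```bash
python3 -c "
from rig import r
print(r.job_done())"
```

```text
the job is handed in; nothing more can be done
None
```

I stood all four figures upright on their matching plinths, centred to about 2 mm and squared to within about 2°, and handed the job in at about 24 s; no verdict came back.

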